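# Fetch the boxed-in mug for the press

### The job

The small white mug at the back of the grey ink caddy is boxed in by a spray can, an ink bottle and a jar. First clear all three onto the flat metal tray, then fetch the mug and stand it upright in the middle of the round cork rest, and only then put the can, the bottle and the jar back in the caddy, each exactly where it stood at the start. Set things down rather than dropping them, knock nothing over, and leave the tape roll, the thermometer and the screwdriver where they are.

Things in the scene. Friction and masses are not known exactly. Their poses are not given: they have to be found in the camera images.
- can: Spray can, bare aluminium, upright, 130 mm tall: straight body 52 mm across up to 105 mm, short shoulder, then a white cap 36 mm across from 112 to 130 mm. About 0.25 kg. Origin: centre of its underside, z up its axis. At the start it stands on the caddy floor in one of the three places around the mug (which one is drawn afresh).
- bottle: Ink bottle, plain white plastic, upright, 105 mm tall: straight body 46 mm across up to 82 mm, shoulder, then a black tapering cap (28 mm at the foot, 20 mm at the top) from 92 to 105 mm. About 0.15 kg. Origin: centre of its underside, z up its axis. Stands in another of the three places around the mug.
- jar: Amber glass jar, upright, 100 mm tall: straight body 60 mm across up to 76 mm, then a black lid 58 mm across from 80 to 100 mm. About 0.3 kg. Origin: centre of its underside, z up its axis. Stands in the remaining place around the mug.
- mug: Small white espresso mug, upright, open, 62 mm tall, 58 mm across at the rim and slightly narrower below, wall 4 mm, with an ear handle pointing along its own +y axis and reaching 65 mm from the mug axis. About 0.18 kg. Origin: centre of its underside, z up. At the start it stands in the caddy with the handle towards the caddy's back wall, its sides only about 8 to 20 mm from the things around it.
- caddy: Grey plastic ink caddy, fixed: 4 mm floor, x -90 to 96 mm, y -115 to 115 mm, with 5 mm walls, 45 mm high, along its back (+x) and both sides (from x = -50 mm); front (-x) open towards the robot. Origin on its underside, midway between the sides; things stand 4 mm above it. In its frame the mug starts near (18, 0) mm, the three others near (-50, 0), (0, 68) and (0, -68) mm, in a drawn order.
- tray: Flat square aluminium tray, fixed, 220 x 220 mm with a rim 15 mm high and 4 mm thick; its floor is about 4 mm above its origin (centre of its underside). The side area for the cleared things: they may stand anywhere on its floor, but the tape roll occupies the corner at about (+70, +70) mm in its frame.
- rest: Round cork rest, fixed, 100 mm across and 8 mm thick; origin: centre of its underside (its top is 8 mm higher). The mug must stand in its middle.
- roll: Roll of heat tape lying flat on the tray, yellow, 56 mm across, 38 mm bore, 20 mm high; origin: centre of its underside. Bystander: leave it.
- thermometer: Orange and black infrared thermometer lying on the table beyond the work places, about 160 mm x 120 mm, 38 mm high; origin on its underside. Bystander: leave it.
- screwdriver: Screwdriver, 180 mm long, lying on the table; handle along its own -x, blade along +x. Bystander: leave it.

How it is judged:
On the way, in this order (a step that is already met when the one before it is completed fails the run):
1. the can, the bottle and the jar all stand on the tray, released (x of can in the frame of tray between -0.105 and 0.105 m and y of can in the frame of tray between -0.105 and 0.105 m and z of each of can, bottle, jar in the frame of tray below 0.01 m and angle between each of can, bottle, jar's own z axis and vertical below 0.1 rad and linear speed of each of can, bottle, jar below 0.03 m/s and contact force between each of can, bottle, jar and the fingers below 0.1 N and x of bottle in the frame of tray between -0.105 and 0.105 m and y of bottle in the frame of tray between -0.105 and 0.105 m and x of jar in the frame of tray between -0.105 and 0.105 m and y of jar in the frame of tray between -0.105 and 0.105 m), for 0.2 s.
2. the mug stands on the cork rest, released, while the three are still on the tray (all of step 1 and horizontal distance between mug and rest below 0.015 m and z of mug in the frame of rest between 0.003 and 0.013 m and angle between mug's own z axis and vertical below 0.1 rad and linear speed of mug below 0.03 m/s and contact force between mug and the fingers below 0.1 N), for 0.2 s.
At the end, for the whole second after the job is handed in: The mug stands upright and released within 15 mm of the middle of the cork rest, and the can, the bottle and the jar stand upright, released and at rest in the caddy, each within 13 mm of where it stood at the start (horizontal distance between mug and rest below 0.015 m and z of mug in the frame of rest between 0.003 and 0.013 m and angle between each of mug, can, bottle, jar's own z axis and vertical below 0.1 rad and linear speed of each of mug, can, bottle, jar below 0.03 m/s and contact force between each of mug, can, bottle, jar and the fingers below 0.1 N and distance of each of can, bottle, jar from where it was at the start of the episode below 0.013 m); the robot touches nothing.
It fails at once if the can, the bottle, the jar or the mug is knocked over (tilted by more than 0.6 rad) (angle between any of can, bottle, jar, mug's own z axis and vertical above 0.6 rad).
It fails at once if the can, the bottle, the jar or the mug is dropped from more than about 25 mm ((linear speed of can above 0.7 m/s and contact force between can and the fingers below 0.05 N) or (linear speed of bottle above 0.7 m/s and contact force between bottle and the fingers below 0.05 N) or (linear speed of jar above 0.7 m/s and contact force between jar and the fingers below 0.05 N) or (linear speed of mug above 0.7 m/s and contact force between mug and the fingers below 0.05 N)).
It fails at once if the tape roll, the thermometer or the screwdriver is moved by more than 20 mm (distance of any of roll, thermometer, screwdriver from where it was at the start of the episode above 0.02 m).
It also fails if it takes over 144 s, if anything falls off the work surface, if the arm or the gripper's body presses on something with over 40 N, if the wrist force passes 120 N, or if a joint passes its speed limit or range.

### The arm

A 6-joint arm with a two-finger parallel gripper is mounted at the origin on the work surface. World frame = base frame: x ahead of the robot, y to its left, z up, the work surface at z = 0. Lengths are in m, angles in rad, forces in N, time in s.
With the tool pointing down it reaches from about 0.3 to 0.875 m from the base axis. Payload 6.4 kg.
Tool frame: the origin (TCP) lies on the centre line of the jaws, within the pads' length; the fingertips stand 8 mm ahead of it and the grasp point (between the pads) lies 11 mm behind it; z points along the fingers, y is the line along which they close (so a half turn about z gives the same grasp; the last joint's range is limited). The gripper opens to 85 mm and grips with 20 to 120 N. Pads are 22 mm wide; open, the fingers measure 114 mm over their backs; the gripper's body (76 mm by 85 mm) begins 54 mm behind the grasp point. The pads swing forward as they close: fully open they stand 13 mm farther back than shut.
Start: joints at [-1.364, 0.181, 1.607, -0, 1.354, -0.206], TCP at [0.231, -0.527, 0.239] pointing down, gripper open.
Joint ranges: [-2.99, 2.99], [-0.89, 2.07], [0.3, 2.58], [-1.14, 4.28], [0, 2.63], [-3.12, 3.12]. Speed limits (rad/s): [2.57, 2.57, 3.01, 3.14, 3.14, 3.14].

### API

Orientations are given as a unit quaternion [w, x, y, z].
In Python, from station import ctrl, eyes gives the robot as it stands. The module is installed in compiled form; this text tells all that it offers.
- The arm moves only by the shell command python3 -m creep 'ROWS' [FORCE]. ROWS is a JSON object of lists of equal length, an entry for each row: "jaw": the finger opening in m, from 0 to 0.0854; "offset": the shift along the tool's x, y, z in m, a list of three; "twist": the turn, a rotation vector about the tool's x, y, z in rad, a list of three. A call has 1 to 8 rows; each row is the pose to reach, as a shift and turn from the pose commanded when the call began, along the tool's axes at that moment; what a row does not reach only later rows make up. A row lasts 1/8 s, in which the tool goes at most 62.5 mm and 10.7 degrees, less where a joint would pass 70% of its speed; a pose out of reach is approached as far as the arm can. A call with a gripper value outside its range is refused whole. The fingers move at their own pace and stop on an object; FORCE is the grip in N (left out, the last holds). Time passes only in rows, so rows that repeat a pose let the fingers close. It gives the time, the measured TCP pose, the force, the opening and the grip force at its end, in the units of the state.
- ctrl.get_state(): the state, without advancing time (a new reading comes with each control period).
- eyes.grab_frame(name): name is "scene" or "top"; returns (picture, depth): 400x640x3 uint8, red, green, blue; 400x640 float32, m along the optical axis (not along the pixel's ray), 0 where there is no reading.
- eyes.camera_info(name): a dict with "fx", "fy", "cx", "cy" (pixels), "origin" and "attitude" of the camera in the world. Camera axes: x right, y up, looking along -z (the intrinsics and any distortion apply to the point x, -y, -z); pixel columns grow to the right and rows downward; lengths in m; the calibration is good to about 2 mm. A picture is of the moment at which its call begins. camera_info takes no time and is no camera call.
- ctrl.sign_off(): hands the job in; it is judged then, once.
The state is a dict: "time": time; "joint_pos": joint angles; "qd": joint speeds; "effort": joint torques, N m; "position": TCP position; "ee_rot": TCP orientation; "force": force on the tool from outside, world axes, zero at the start; "moment": the same for the moment, N m; "opening": opening from 0.0 (shut) to 1.0 (fully open); "grasp_force": force on a finger pad.
Only numpy, scipy, OpenCV 4.12 (cv2) and the standard library are available. Lean on these libraries where they do the work, as an engineer would, in place of code of your own. Each camera call takes 0.05 s, during which the arm holds its last target. There are 200 camera calls.

## Working session

There is one attempt and no reset: what is moved stays moved. The work goes in short steps, Python scripts to look and compute and a shell command to move; the robot and the scene stay as the last step left them, time stands still between calls to the robot, and variables do not carry over. Pictures are saved under pics/ and viewed, at most 14 in all, crops included, and the job is handed in when it is done.

```bash
mkdir -p pics; cat > h.py <<'E'
import numpy as np, cv2
from station import ctrl, eyes
from scipy.spatial.transform import Rotation as R
def cloud(name):
    im,d=eyes.grab_frame(name); c=eyes.camera_info(name)
    v,u=np.mgrid[0:400,0:640]
    p=np.stack([(u-c['cx'])/c['fx']*d,-(v-c['cy'])/c['fy']*d,-d],-1)
    a=np.array(c['attitude']);
    r=R.from_quat(np.r_[a[1:],a[0]]).as_matrix() if a.size==4 else a
    P=p@r.T+np.array(c['origin']); P[d==0]=np.nan
    return im,d,P
def save(im,n): cv2.imwrite('pics/'+n+'.png',im[:,:,::-1])
E
python3 - <<'E'
from h import *
for n in('scene','top'):
    im,d,P=cloud(n); save(im,n+'0'); np.save(n+'.npy',P); print(n,eyes.camera_info(n))
s=ctrl.get_state();print(s)
E
```

```text
scene {'fx': 438.2781345564074, 'fy': 438.2781345564074, 'cx': 325.03363157351737, 'cy': 203.44958506606642, 'origin': array([ 1.04403886, -0.71294736,  0.83667102]), 'attitude': array([0.87405596, 0.39094827, 0.11086778, 0.26625921])}
top {'fx': 372.039897396983, 'fy': 372.039897396983, 'cx': 320.1313534864516, 'cy': 195.32158058013476, 'origin': array([0.42913725, 0.00168775, 0.95166141]), 'attitude': array([ 0.71060535,  0.06572245, -0.05398035, -0.69843161])}
{'time': 0.1, 'joint_pos': array([-1.36429603e+00,  1.81514260e-01,  1.60788988e+00, -1.82464857e-05,
        1.35382139e+00, -2.06323961e-01]), 'qd': array([-0.00161309, -0.00221429, -0.00108304,  0.00099921, -0.00164106,
        0.0008911 ]), 'effort': array([ 3.43582315e-04, -4.45874476e+01, -3.52240062e+01, -2.64257915e-04,
        4.15692368e-03, -7.64932736e-06]), 'position': array([ 0.23058523, -0.52620983,  0.23845629]), 'ee_rot': array([-8.16433592e-04,  9.78771815e-01,  2.04951380e-01, -8.97971019e-06]), 'force': array([-0.25505493, -0.13656545,  0.55154978]), 'moment': array([ 0.0173444 ,  0.03345911, -0.03653577]), 'grasp_force': 0.0, 'opening': 1.0019411235932294}
```

View pics/top0.png

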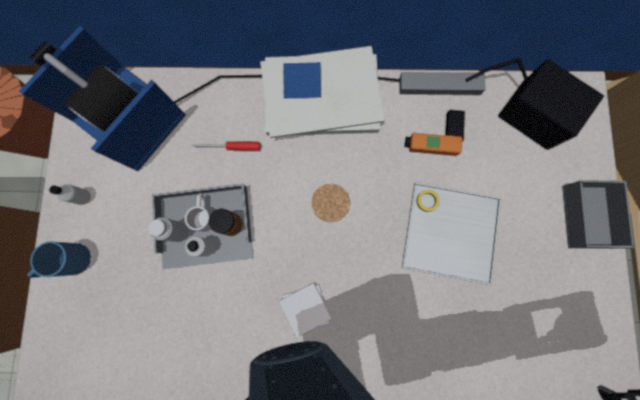

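View pics/scene0.png

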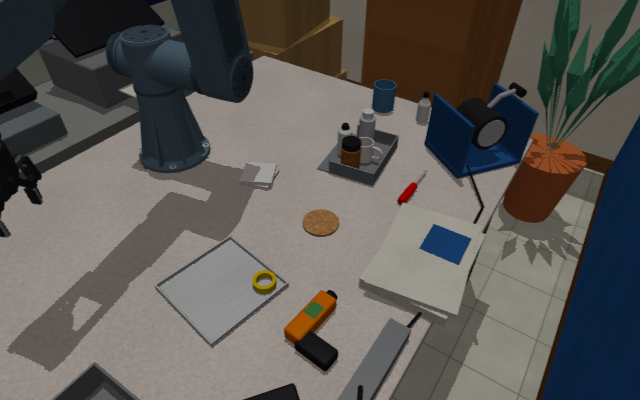

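Top view: caddy around (205,225), with the can left (160,229), bottle in front (195,245), jar right (230,222) and mug (197,217). The rest is at (331,203), the tray at (452,233) and the roll at (428,201). Next I measure positions from the depth.

```bash
cat > m.py <<'E'
from h import *
def circ(x,y):
    A=np.c_[2*x,2*y,np.ones_like(x)];s=np.linalg.lstsq(A,x*x+y*y,rcond=None)[0];return s[:2].round(4),round(float(np.sqrt(s[2]+s[0]**2+s[1]**2)),4)
def top(P,c,r,z0,z1):
    q=P.reshape(-1,3);m=(np.hypot(q[:,0]-c[0],q[:,1]-c[1])<r)&(q[:,2]>z0)&(q[:,2]<z1)
    return q[m]
def rep(P,c,r,z0,z1,l):
    q=top(P,c,r,z0,z1)
    if len(q)<6: print(l,'few',len(q));return
    h=cv2.minEnclosingCircle(q[:,:2].astype(np.float32))
    print(l,len(q),'mean',q.mean(0).round(4),'enc',np.round(h[0],4),round(h[1],4),'zmax',q[:,2].max().round(4))
E
python3 - <<'E'
from m import *
T=np.load('top.npy');S=np.load('scene.npy')
for n,(u,v) in dict(can=(157,229),bot=(194,245),jar=(224,221),mug=(197,218),rest=(331,203),tray=(452,233)).items(): print(n,T[v,u].round(4))
for n,(u,v) in dict(can=(157,229),bot=(194,245),jar=(224,221),mug=(199,214),).items():
    z={'can':(.12,.15),'bot':(.103,.125),'jar':(.096,.12),'mug':(.056,.08)}[n]
    rep(T,T[v,u,:2],.04 if n!='bot' else .025,*z,n+' T'); rep(S,T[v,u,:2],.04 if n!='bot' else .025,*z,n+' S')
im=cv2.imread('pics/top0.png'); hsv=cv2.cvtColor(im,cv2.COLOR_BGR2HSV)
# rest by colour
H=np.hypot(T[...,0]-T[203,331,0],T[...,1]-T[203,331,1])<.08
m=H&(hsv[...,1]>70);q=T[m];print('rest',len(q),q.mean(0),cv2.minEnclosingCircle(q[:,:2].astype(np.float32)))
# tray by z, height
q=T[175:290,398:505].reshape(-1,3);q=q[(q[:,2]>.010)&(q[:,2]<.022)];print('trayrim',len(q),cv2.minAreaRect(q[:,:2].astype(np.float32)))
q=T[180:270,150:255].reshape(-1,3);q=q[(q[:,2]>.04)&(q[:,2]<.055)];print('walls',len(q),cv2.minAreaRect(q[:,:2].astype(np.float32)))
hsv2=hsv[185:215,412:445];q=T[185:215,412:445][hsv2[...,1]>120];print('roll',q.mean(0))
s=cv2.imread('pics/top0.png')[175:280,140:270];cv2.imwrite('pics/c0.png',cv2.resize(s,None,fx=5,fy=5))
E
```

```text
can [0.4877 0.376  0.1335]
bot [0.4549 0.3    0.1083]
jar [0.5108 0.2366 0.1038]
mug [0.5266 0.3331 0.0079]
rest [ 0.5715 -0.0093  0.0045]
tray [ 0.4999 -0.3159  0.0043]
can T 237 mean [0.4908 0.3762 0.1319] enc [0.4909 0.3784] 0.0183 zmax 0.1363
can S 93 mean [0.4972 0.3752 0.1314] enc [0.4969 0.3793] 0.0225 zmax 0.1381
bot T 79 mean [0.4532 0.3055 0.1076] enc [0.4532 0.3064] 0.0111 zmax 0.1111
bot S 32 mean [0.4593 0.3047 0.1076] enc [0.4599 0.3081] 0.0142 zmax 0.1117
jar T 498 mean [0.5117 0.2439 0.1029] enc [0.5122 0.2447] 0.0291 zmax 0.1085
jar S 209 mean [0.5185 0.2422 0.1032] enc [0.5163 0.2434] 0.0317 zmax 0.1084
mug T 131 mean [0.5358 0.3209 0.0625] enc [0.5348 0.3191] 0.0387 zmax 0.0683
mug S 111 mean [0.5359 0.3209 0.0621] enc [0.5357 0.327 ] 0.0396 zmax 0.0704
rest 1065 [ 0.57288641 -0.00782569  0.00698754] ((0.5731443762779236, -0.007844729349017143), 0.048084668815135956)
trayrim 729 ((0.501361608505249, -0.3141863942146301), (0.22165368497371674, 0.22033430635929108), 80.48320770263672)
walls 636 ((0.5140193700790405, 0.3131611943244934), (0.16772045195102692, 0.23162399232387543), 7.881272792816162)
roll [nan nan nan]
```

View pics/c0.png

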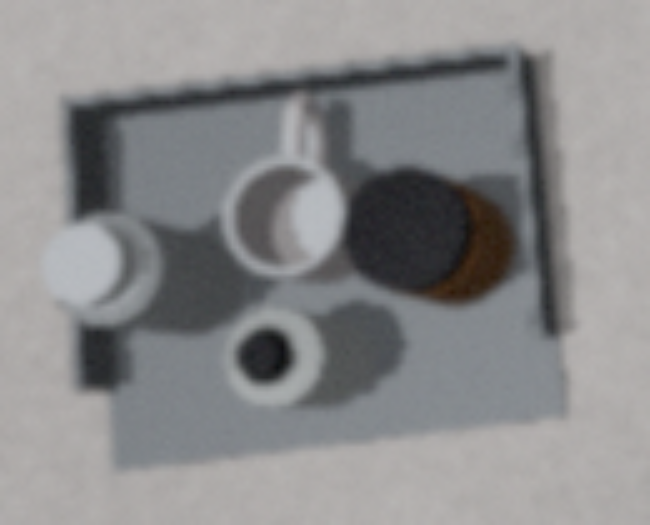

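The crop shows the can's white cap at left, the black-capped bottle in front, the jar's black lid at right, and the mug with its handle toward the back wall. First I go up and turn to yaw 90°, so tool x = world y and tool y = world x.

```bash
python3 -m creep '{"jaw":[0.085,0.085,0.085,0.085,0.085,0.085,0.085,0.085],"offset":[[0.283,-0.149,-0.02],[0.283,-0.149,-0.02],[0.283,-0.149,-0.02],[0.283,-0.149,-0.02],[0.283,-0.149,-0.02],[0.283,-0.149,-0.02],[0.283,-0.149,-0.02],[0.283,-0.149,-0.02]],"twist":[[0,0,-1.159],[0,0,-1.159],[0,0,-1.159],[0,0,-1.159],[0,0,-1.159],[0,0,-1.159],[0,0,-1.159],[0,0,-1.159]]}' 40
cat >> h.py <<'E'
def to(x,y,z):
    s=ctrl.get_state();q=s['ee_rot'];r=R.from_quat(np.r_[q[1:],q[0]])
    t=r.as_matrix();print('t',round(s['time'],2),'pos',s['position'].round(4),'yaw',np.degrees(np.arctan2(t[1,0],t[0,0])).round(2),'z',t[:,2].round(4),'q6',s['joint_pos'][5].round(2),'open',round(s['opening']*85.4,1),'off',r.inv().apply(np.array([x,y,z])-s['position']).round(4))
E
python3 -c "from h import *;to(.514,.2445,.25)"
```

```text
time: 1.1
position: [0.4297, -0.2771, 0.259]
ee_rot: [-0.0, 0.708, 0.706, -0.0]
force: [-0.2, -0.6, 0.3]
opening: 0.998
grasp_force: 0.0
t 1.1 pos [ 0.4297 -0.2771  0.259 ] yaw 89.85 z [-6.e-04  3.e-04 -1.e+00] q6 -0.8 open 85.2 off [0.5218 0.083  0.0091]
```

```bash
python3 -m creep '{"jaw":[0.085,0.085,0.085,0.085,0.085,0.085,0.085,0.085],"offset":[[0.522,0.083,0.04],[0.522,0.083,0.04],[0.522,0.083,0.04],[0.522,0.083,0.04],[0.522,0.083,0.04],[0.522,0.083,0.04],[0.522,0.083,0.04],[0.522,0.083,0.04]],"twist":[[0,0,0],[0,0,0],[0,0,0],[0,0,0],[0,0,0],[0,0,0],[0,0,0],[0,0,0]]}'
python3 - <<'E'
from h import *
to(.514,.2445,.22)
E
python3 -m creep '{"jaw":[0.085,0.085,0.085],"offset":[[0.022,0,0],[0.022,0,0],[0.022,0,0]],"twist":[[0,0,0],[0,0,0],[0,0,0]]}'
python3 - <<'E'
from h import *
im,d,P=cloud('scene');save(cv2.resize(im[60:220,260:460],None,fx=3,fy=3),'j1')
to(.514,.2445,.053)
E
```

```text
time: 2.1
position: [0.5086, 0.2165, 0.2214]
ee_rot: [0.0, 0.709, 0.706, 0.0]
force: [-0.3, 0.7, 0.6]
opening: 0.993
grasp_force: 0.0
t 2.1 pos [0.5086 0.2165 0.2214] yaw 89.76 z [ 4.e-04 -2.e-04 -1.e+00] q6 0.19 open 84.8 off [0.028  0.0052 0.0014]
time: 2.48
position: [0.5082, 0.2363, 0.2213]
ee_rot: [0.0, 0.708, 0.706, -0.0]
force: [0.5, -0.7, -0.5]
opening: 0.997
grasp_force: 0.0
t 2.52 pos [0.5083 0.2362 0.2215] yaw 89.89 z [-2.e-04 -4.e-04 -1.e+00] q6 0.23 open 84.7 off [0.0084 0.0058 0.1685]
```

View pics/j1.png

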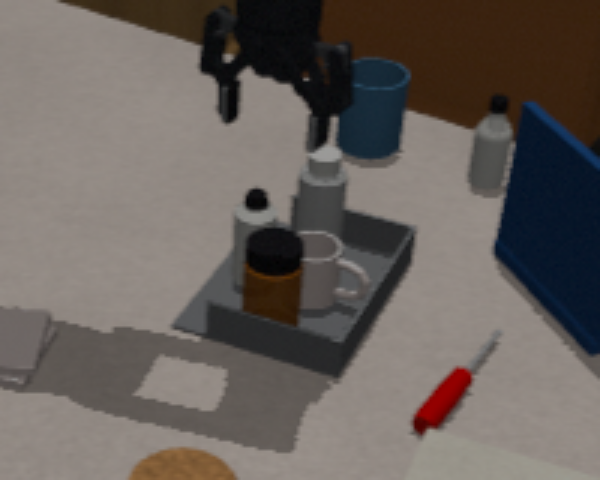

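The fingers straddle the jar along x. I align and descend.

```bash
python3 -m creep '{"jaw":[0.085,0.085,0.085,0.085],"offset":[[0.0084,0.0058,0.03],[0.0084,0.0058,0.07],[0.0084,0.0058,0.07],[0.0084,0.0058,0.07]],"twist":[[0,0,0],[0,0,0],[0,0,0],[0,0,0]]}'
python3 -c "from h import *;to(.514,.2445,.053)"
python3 -m creep '{"jaw":[0.085,0.085,0.085,0.085],"offset":[[0,0,0.03],[0,0,0.06],[0,0,0.098],[0,0,0.098]],"twist":[[0,0,0],[0,0,0],[0,0,0],[0,0,0]]}'
python3 -m creep '{"jaw":[0.05,0.05,0.05,0.05,0.05],"offset":[[0,0,0],[0,0,0],[0,0,0],[0,0,0],[0,0,0]],"twist":[[0,0,0],[0,0,0],[0,0,0],[0,0,0],[0,0,0]]}' 40
python3 -c "from h import *;to(.514,.2445,.053)"
```

```text
time: 3.02
position: [0.5147, 0.2455, 0.153]
ee_rot: [0.0, 0.707, 0.707, 0.001]
force: [-0.2, 0.3, -0.1]
opening: 0.999
grasp_force: 0.0
t 3.02 pos [0.5147 0.2455 0.153 ] yaw 89.97 z [ 1.4e-03  2.0e-04 -1.0e+00] q6 0.24 open 85.3 off [-0.001  -0.0008  0.1   ]
time: 3.52
position: [0.5127, 0.2456, 0.0528]
ee_rot: [-0.001, 0.707, 0.707, -0.001]
force: [0.6, -0.2, -0.2]
opening: 0.997
grasp_force: 0.0
time: 4.15
position: [0.5156, 0.2466, 0.0566]
ee_rot: [0.001, 0.707, 0.707, 0.002]
force: [-1.0, -1.2, 4.7]
opening: 0.692
grasp_force: 42.6
t 4.15 pos [0.5156 0.2466 0.0566] yaw 90.06 z [ 4.1e-03  9.0e-04 -1.0e+00] q6 0.24 open 59.1 off [-0.0021 -0.0016  0.0036]
```

```bash
python3 -m creep '{"jaw":[0.05,0.05,0.05,0.05,0.05],"offset":[[0,0,-0.02],[0,0,-0.06],[0,0,-0.12],[0,0,-0.17],[0,0,-0.17]],"twist":[[0,0,0],[0,0,0],[0,0,0],[0,0,0],[0,0,0]]}' 
python3 -c "from h import *;to(.555,-.375,.225)"
python3 -m creep '{"jaw":[0.05,0.05,0.05,0.05,0.05,0.05,0.05,0.05],"offset":[[-0.04,0,0],[-0.09,0.01,0],[-0.15,0.01,0],[-0.21,0.02,0],[-0.27,0.02,0],[-0.33,0.03,0],[-0.39,0.03,0],[-0.45,0.03,0]],"twist":[[0,0,0],[0,0,0],[0,0,0],[0,0,0],[0,0,0],[0,0,0],[0,0,0],[0,0,0]]}'
python3 -c "from h import *;to(.555,-.375,.225)"
```

```text
time: 4.78
position: [0.517, 0.2471, 0.2305]
ee_rot: [0.003, 0.707, 0.708, 0.005]
force: [1.1, 0.1, -3.8]
opening: 0.694
grasp_force: 45.0
t 4.78 pos [0.517  0.2471 0.2305] yaw 90.07 z [ 0.0119  0.0029 -0.9999] q6 0.24 open 59.2 off [-0.6221  0.0373  0.0041]
time: 5.78
position: [0.5432, -0.2053, 0.2225]
ee_rot: [-0.001, 0.707, 0.707, -0.0]
force: [1.5, -0.3, -3.4]
opening: 0.692
grasp_force: 45.0
t 5.78 pos [ 0.5432 -0.2053  0.2225] yaw 90.05 z [-0.0014  0.0011 -1.    ] q6 -0.57 open 59.1 off [-0.1697  0.0116 -0.0027]
```

```bash
python3 -m creep '{"jaw":[0.05,0.05,0.05,0.05,0.05,0.05,0.05,0.05],"offset":[[-0.05,0.01,0],[-0.10,0.011,0],[-0.15,0.011,0],[-0.17,0.011,0],[-0.17,0.011,0.05],[-0.17,0.011,0.10],[-0.17,0.011,0.14],[-0.17,0.011,0.14]],"twist":[[0,0,0],[0,0,0],[0,0,0],[0,0,0],[0,0,0],[0,0,0],[0,0,0],[0,0,0]]}'
python3 -c "from h import *;to(.555,-.375,.057)"
```

```text
time: 6.78
position: [0.5524, -0.3703, 0.0784]
ee_rot: [-0.005, 0.707, 0.708, 0.0]
force: [-0.4, -0.1, -4.0]
opening: 0.69
grasp_force: 45.4
t 6.78 pos [ 0.5524 -0.3703  0.0784] yaw 90.08 z [-0.0075  0.0076 -0.9999] q6 -0.77 open 58.9 off [-0.0049  0.0027  0.0214]
```

```bash
python3 -m creep '{"jaw":[0.05,0.05,0.05,0.05,0.05,0.05],"offset":[[0,0,0.01],[0,0,0.016],[0,0,0.019],[0,0,0.021],[0,0,0.022],[0,0,0.022]],"twist":[[0,0,0],[0,0,0],[0,0,0],[0,0,0],[0,0,0],[0,0,0]]}'
python3 -c "from h import *;to(.555,-.375,.057);im,d,P=cloud('scene');save(cv2.resize(im[150:350,130:330],None,fx=3,fy=3),'j2')"
```

```text
time: 7.52
position: [0.5554, -0.3738, 0.0617]
ee_rot: [0.0, 0.707, 0.707, -0.0]
force: [0.2, -0.0, -3.5]
opening: 0.691
grasp_force: 45.5
t 7.53 pos [ 0.5554 -0.3738  0.0617] yaw 90.06 z [ 1.e-04 -1.e-04 -1.e+00] q6 -0.77 open 59.0 off [-0.0012 -0.0004  0.0047]
```

View pics/j2.png

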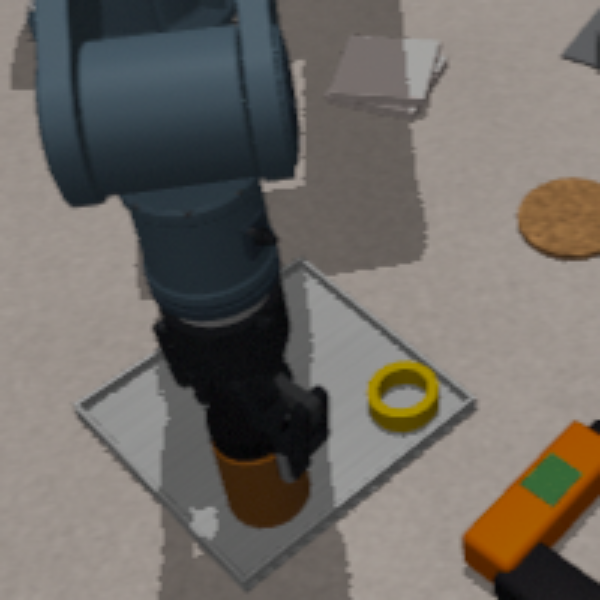

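The jar is held inside the tray near (265,490), still a few mm above the floor. I lower it to contact.

```bash
python3 -m creep '{"jaw":[0.05,0.05,0.05,0.05],"offset":[[0,0,0.002],[0,0,0.004],[0,0,0.005],[0,0,0.005]],"twist":[[0,0,0],[0,0,0],[0,0,0],[0,0,0]]}'
python3 -c "from h import *;to(.555,-.375,.057)"
```

```text
time: 8.07
position: [0.5553, -0.3739, 0.0568]
ee_rot: [-0.0, 0.707, 0.707, -0.0]
force: [-1.0, 0.4, -1.4]
opening: 0.689
grasp_force: 45.6
t 8.07 pos [ 0.5553 -0.3739  0.0568] yaw 90.06 z [-1.e-04 -1.e-04 -1.e+00] q6 -0.77 open 58.9 off [-0.0011 -0.0003 -0.0002]
```

```bash
python3 -m creep '{"jaw":[0.05,0.06,0.085,0.085,0.085,0.085],"offset":[[0,0,0.001],[0,0,0.001],[0,0,0.001],[0,0,0.001],[0,0,0.001],[0,0,-0.03]],"twist":[[0,0,0],[0,0,0],[0,0,0],[0,0,0],[0,0,0],[0,0,0]]}'
python3 -m creep '{"jaw":[0.085,0.085,0.085,0.085,0.085,0.085,0.085,0.085],"offset":[[0,0,-0.06],[0,0,-0.12],[0.05,0,-0.16],[0.11,0,-0.17],[0.17,0,-0.17],[0.23,0,-0.17],[0.29,0,-0.17],[0.35,0,-0.17]],"twist":[[0,0,0],[0,0,0],[0,0,0],[0,0,0],[0,0,0],[0,0,0],[0,0,0],[0,0,0]]}'
python3 - <<'E'
from m import *
to(.494,.3785,.24)
im,d,P=cloud('scene');rep(P,(.555,-.374),.05,.09,.12,'jar')
E
```

```text
time: 8.82
position: [0.5536, -0.3721, 0.0837]
ee_rot: [-0.003, 0.707, 0.707, -0.0]
force: [0.6, 0.4, 0.6]
opening: 0.996
grasp_force: 0.0
time: 9.82
position: [0.5548, -0.0219, 0.2568]
ee_rot: [0.0, 0.707, 0.707, 0.0]
force: [0.4, 0.6, 0.7]
opening: 0.995
grasp_force: 0.0
t 9.82 pos [ 0.5548 -0.0219  0.2568] yaw 90.05 z [ 8.e-04 -0.e+00 -1.e+00] q6 -0.25 open 85.0 off [ 0.4004 -0.0605  0.0167]
jar 614 mean [ 0.5605 -0.3771  0.1025] enc [ 0.5578 -0.3743] 0.0299 zmax 0.1074
```

```bash
python3 -m creep '{"jaw":[0.085,0.085,0.085,0.085,0.085,0.085,0.085,0.085],"offset":[[0.06,-0.01,0],[0.12,-0.02,0],[0.18,-0.03,0],[0.24,-0.04,0],[0.3,-0.05,0],[0.36,-0.0605,0],[0.4,-0.0605,0],[0.4,-0.0605,0]],"twist":[[0,0,0],[0,0,0],[0,0,0],[0,0,0],[0,0,0],[0,0,0],[0,0,0],[0,0,0]]}'
python3 -m creep '{"jaw":[0.085,0.085,0.085],"offset":[[0,0,0.03],[0,0,0.06],[0,0,0.06]],"twist":[[0,0,0],[0,0,0],[0,0,0]]}'
python3 -c "from h import *;to(.494,.3785,.08)"
```

```text
time: 10.88
position: [0.4934, 0.3786, 0.2562]
ee_rot: [-0.0, 0.705, 0.709, 0.0]
force: [0.0, -0.1, -0.3]
opening: 0.995
grasp_force: 0.0
time: 11.25
position: [0.4928, 0.3741, 0.1938]
ee_rot: [-0.001, 0.707, 0.707, -0.003]
force: [-0.8, 0.9, 0.3]
opening: 0.997
grasp_force: 0.0
t 11.25 pos [0.4928 0.3741 0.1938] yaw 89.99 z [-0.0052 -0.0029 -1.    ] q6 0.46 open 85.1 off [0.0048 0.0018 0.1137]
```

```bash
python3 -m creep '{"jaw":[0.085,0.085,0.085,0.085,0.085],"offset":[[0.003,0.0015,0.02],[0.003,0.0015,0.06],[0.003,0.0015,0.09],[0.003,0.0015,0.113],[0.003,0.0015,0.113]],"twist":[[0,0,0],[0,0,0],[0,0,0],[0,0,0],[0,0,0]]}'
python3 -m creep '{"jaw":[0.042,0.042,0.042,0.042,0.042,0.042],"offset":[[0,0,0],[0,0,0],[0,0,0],[0,0,0],[0,0,0],[0,0,0]],"twist":[[0,0,0],[0,0,0],[0,0,0],[0,0,0],[0,0,0],[0,0,0]]}' 40
python3 -c "from h import *;to(.494,.3785,.08)"
```

```text
time: 11.88
position: [0.4947, 0.3784, 0.0818]
ee_rot: [-0.0, 0.707, 0.707, -0.002]
force: [0.1, 0.7, 0.2]
opening: 0.993
grasp_force: 0.0
time: 12.62
position: [0.4964, 0.3798, 0.0855]
ee_rot: [0.0, 0.707, 0.708, 0.001]
force: [-2.4, -0.6, 6.5]
opening: 0.596
grasp_force: 41.1
t 12.62 pos [0.4964 0.3798 0.0855] yaw 90.07 z [ 0.0023  0.0013 -1.    ] q6 0.46 open 50.9 off [-0.0013 -0.0024  0.0055]
```

```bash
python3 -m creep '{"jaw":[0.042,0.042,0.042,0.042,0.042],"offset":[[0,0,-0.02],[0,0,-0.06],[0,0,-0.12],[0,0,-0.15],[0,0,-0.15]],"twist":[[0,0,0],[0,0,0],[0,0,0],[0,0,0],[0,0,0]]}' 
python3 -m creep '{"jaw":[0.042,0.042,0.042,0.042,0.042,0.042,0.042,0.042],"offset":[[-0.04,-0.005,0],[-0.09,-0.01,0],[-0.15,-0.015,0],[-0.21,-0.02,0],[-0.27,-0.025,0],[-0.33,-0.03,0],[-0.39,-0.035,0],[-0.45,-0.04,0]],"twist":[[0,0,0],[0,0,0],[0,0,0],[0,0,0],[0,0,0],[0,0,0],[0,0,0],[0,0,0]]}'
python3 -c "from h import *;to(.43,-.375,.23)"
```

```text
time: 13.25
position: [0.4974, 0.3801, 0.2382]
ee_rot: [0.001, 0.707, 0.707, 0.004]
force: [-0.2, 0.6, -2.9]
opening: 0.593
grasp_force: 42.5
time: 14.25
position: [0.4546, -0.0723, 0.2321]
ee_rot: [-0.001, 0.707, 0.707, -0.0]
force: [1.2, 0.2, -0.9]
opening: 0.593
grasp_force: 42.4
t 14.25 pos [ 0.4546 -0.0723  0.2321] yaw 90.06 z [-1.9e-03  9.0e-04 -1.0e+00] q6 -0.42 open 50.7 off [-0.3026 -0.0249  0.0019]
```

```bash
python3 -m creep '{"jaw":[0.042,0.042,0.042,0.042,0.042,0.042,0.042,0.042],"offset":[[-0.06,-0.01,0],[-0.12,-0.015,0],[-0.18,-0.02,0],[-0.24,-0.025,0],[-0.30,-0.025,0],[-0.30,-0.025,0],[-0.30,-0.025,0.05],[-0.30,-0.025,0.1]],"twist":[[0,0,0],[0,0,0],[0,0,0],[0,0,0],[0,0,0],[0,0,0],[0,0,0],[0,0,0]]}'
python3 -m creep '{"jaw":[0.042,0.042,0.042,0.042,0.042],"offset":[[0,0,0.02],[0,0,0.035],[0,0,0.037],[0,0,0.037],[0,0,0.037]],"twist":[[0,0,0],[0,0,0],[0,0,0],[0,0,0],[0,0,0]]}'
python3 -c "from h import *;to(.43,-.375,.086)"
```

```text
time: 15.25
position: [0.431, -0.3696, 0.1316]
ee_rot: [-0.0, 0.707, 0.707, 0.0]
force: [-0.0, -0.0, -2.4]
opening: 0.591
grasp_force: 42.2
time: 15.88
position: [0.4319, -0.3715, 0.0978]
ee_rot: [0.001, 0.707, 0.707, -0.0]
force: [0.3, -0.2, -1.5]
opening: 0.596
grasp_force: 42.3
t 15.88 pos [ 0.4319 -0.3715  0.0978] yaw 90.06 z [ 0.0014 -0.0018 -1.    ] q6 -0.92 open 50.9 off [-0.0035 -0.0019  0.0118]
```

```bash
python3 -m creep '{"jaw":[0.042,0.042,0.042,0.042,0.042],"offset":[[0,0,0.005],[0,0,0.009],[0,0,0.011],[0,0,0.011],[0,0,0.011]],"twist":[[0,0,0],[0,0,0],[0,0,0],[0,0,0],[0,0,0]]}'
python3 -c "from h import *;to(.43,-.375,.086)"
```

```text
time: 16.5
position: [0.4313, -0.371, 0.0856]
ee_rot: [-0.0, 0.707, 0.707, -0.0]
force: [-1.2, -0.1, -0.2]
opening: 0.593
grasp_force: 42.6
t 16.5 pos [ 0.4313 -0.371   0.0856] yaw 90.06 z [-1.e-04 -0.e+00 -1.e+00] q6 -0.92 open 50.6 off [-0.004  -0.0013 -0.0004]
```

```bash
python3 -m creep '{"jaw":[0.042,0.052,0.085,0.085,0.085,0.085],"offset":[[0,0,0.001],[0,0,0.001],[0,0,0.001],[0,0,0.001],[0,0,0.001],[0,0,-0.03]],"twist":[[0,0,0],[0,0,0],[0,0,0],[0,0,0],[0,0,0],[0,0,0]]}'
python3 -m creep '{"jaw":[0.085,0.085,0.085,0.085,0.085,0.085,0.085,0.085],"offset":[[0,0,-0.06],[0,0,-0.12],[0.05,0,-0.16],[0.11,0,-0.16],[0.17,0,-0.16],[0.23,0,-0.16],[0.29,0,-0.16],[0.35,0,-0.16]],"twist":[[0,0,0],[0,0,0],[0,0,0.18],[0,0,0.36],[0,0,0.54],[0,0,0.72],[0,0,0.9],[0,0,1.08]]}'
python3 - <<'E'
from m import *
to(.4555,.307,.22)
im,d,P=cloud('scene');rep(P,(.555,-.374),.05,.09,.12,'jar');rep(P,(.431,-.371),.04,.12,.15,'can')
rep(P,(.456,.307),.025,.103,.125,'bot')
E
```

```text
time: 17.25
position: [0.43, -0.369, 0.1132]
ee_rot: [-0.003, 0.707, 0.707, 0.0]
force: [0.7, 0.5, 0.2]
opening: 0.997
grasp_force: 0.0
time: 18.25
position: [0.4314, -0.0336, 0.2757]
ee_rot: [0.0, 0.965, 0.262, 0.0]
force: [0.2, -0.1, -0.3]
opening: 0.997
grasp_force: 0.0
t 18.25 pos [ 0.4314 -0.0336  0.2757] yaw 30.41 z [ 8.e-04 -0.e+00 -1.e+00] q6 0.69 open 85.2 off [ 0.1931 -0.2816  0.0557]
jar 615 mean [ 0.5605 -0.3771  0.1024] enc [ 0.5573 -0.3736] 0.0302 zmax 0.1074
can 240 mean [ 0.4334 -0.3727  0.1313] enc [ 0.43   -0.3715] 0.019 zmax 0.1361
bot 31 mean [0.459  0.3058 0.1077] enc [0.4573 0.3081] 0.0118 zmax 0.1114
```

```bash
python3 -m creep '{"jaw":[0.085,0.085,0.085,0.085,0.085,0.085,0.085,0.085],"offset":[[0.034,-0.05,0.01],[0.068,-0.1,0.02],[0.103,-0.15,0.03],[0.137,-0.2,0.04],[0.17,-0.25,0.05],[0.193,-0.282,0.055],[0.193,-0.282,0.055],[0.193,-0.282,0.055]],"twist":[[0,0,0.1],[0,0,0.25],[0,0,0.4],[0,0,0.49],[0,0,0.49],[0,0,0.49],[0,0,0.49],[0,0,0.49]]}'
python3 -m creep '{"jaw":[0.085,0.085],"offset":[[0,0,0],[0,0,0]],"twist":[[0,0,0],[0,0,0]]}'
python3 -c "from h import *;to(.4555,.307,.064)"
```

```text
time: 19.3
position: [0.4534, 0.3052, 0.2203]
ee_rot: [0.0, 1.0, 0.024, -0.0]
force: [-0.6, 0.6, 0.8]
opening: 0.996
grasp_force: 0.0
time: 19.55
position: [0.4539, 0.3046, 0.221]
ee_rot: [-0.0, 1.0, 0.022, 0.0]
force: [-0.5, -0.8, -0.1]
opening: 0.993
grasp_force: 0.0
t 19.55 pos [0.4539 0.3046 0.221 ] yaw 2.55 z [ 6.e-04  1.e-04 -1.e+00] q6 1.9 open 84.8 off [ 0.0016 -0.0023  0.157 ]
```

```bash
python3 -m creep '{"jaw":[0.085,0.085,0.085,0.085,0.085,0.085],"offset":[[0.0016,-0.0023,0.03],[0.0016,-0.0023,0.08],[0.0016,-0.0023,0.12],[0.0016,-0.0023,0.15],[0.0016,-0.0023,0.16],[0.0016,-0.0023,0.16]],"twist":[[0,0,0],[0,0,0],[0,0,0],[0,0,0],[0,0,0],[0,0,0]]}'
python3 -m creep '{"jaw":[0.038,0.038,0.038,0.038,0.038,0.038],"offset":[[0,0,0],[0,0,0],[0,0,0],[0,0,0],[0,0,0],[0,0,0]],"twist":[[0,0,0],[0,0,0],[0,0,0],[0,0,0],[0,0,0],[0,0,0]]}' 35
python3 -c "from h import *;to(.4555,.307,.061)"
```

```text
time: 20.3
position: [0.4552, 0.3077, 0.0608]
ee_rot: [0.0, 1.0, 0.023, -0.0]
force: [-0.1, -0.1, -0.4]
opening: 0.995
grasp_force: 0.0
time: 21.05
position: [0.4561, 0.3082, 0.0621]
ee_rot: [-0.0, 1.0, 0.023, 0.001]
force: [-0.4, -1.8, 6.8]
opening: 0.535
grasp_force: 35.4
t 21.05 pos [0.4561 0.3082 0.0621] yaw 2.65 z [ 2.3e-03  6.0e-04 -1.0e+00] q6 1.9 open 45.7 off [-0.0006  0.0012  0.0011]
```

```bash
python3 -m creep '{"jaw":[0.038,0.038,0.038,0.038,0.038],"offset":[[0,0,-0.02],[0,0,-0.06],[0,0,-0.12],[0,0,-0.15],[0,0,-0.15]],"twist":[[0,0,0],[0,0,0],[0,0,0],[0,0,0],[0,0,0]]}' 
python3 -m creep '{"jaw":[0.038,0.038,0.038,0.038,0.038,0.038,0.038,0.038],"offset":[[-0.002,0.04,0],[-0.004,0.09,0],[-0.007,0.15,0],[-0.01,0.21,0],[-0.013,0.27,0],[-0.016,0.33,0],[-0.018,0.39,0],[-0.021,0.45,0]],"twist":[[0,0,0],[0,0,0],[0,0,0],[0,0,0],[0,0,0],[0,0,0],[0,0,0],[0,0,0]]}'
python3 -c "from h import *;to(.455,-.275,.21)"
```

```text
time: 21.68
position: [0.4567, 0.3088, 0.2138]
ee_rot: [-0.001, 1.0, 0.023, 0.003]
force: [0.4, -0.1, -1.1]
opening: 0.529
grasp_force: 36.3
time: 22.68
position: [0.4536, -0.1439, 0.2088]
ee_rot: [-0.001, 1.0, 0.023, -0.001]
force: [0.9, 0.6, -0.5]
opening: 0.528
grasp_force: 36.4
t 22.68 pos [ 0.4536 -0.1439  0.2088] yaw 2.63 z [-0.002   0.0016 -1.    ] q6 0.97 open 45.1 off [-0.0046  0.1311 -0.0015]
```

```bash
python3 -m creep '{"jaw":[0.038,0.038,0.038,0.038,0.038,0.038,0.038,0.038],"offset":[[-0.0046,0.06,0],[-0.0046,0.11,0],[-0.0046,0.131,0],[-0.0046,0.131,0],[-0.0046,0.131,0.05],[-0.0046,0.131,0.1],[-0.0046,0.131,0.13],[-0.0046,0.131,0.13]],"twist":[[0,0,0],[0,0,0],[0,0,0],[0,0,0],[0,0,0],[0,0,0],[0,0,0],[0,0,0]]}'
python3 -m creep '{"jaw":[0.038,0.038,0.038],"offset":[[0,0,0.003],[0,0,0.003],[0,0,0.003]],"twist":[[0,0,0],[0,0,0],[0,0,0]]}'
python3 -c "from h import *;to(.455,-.275,.0625)"
```

```text
time: 23.68
position: [0.4544, -0.2699, 0.0777]
ee_rot: [-0.003, 1.0, 0.024, -0.003]
force: [0.5, 0.5, -0.3]
opening: 0.528
grasp_force: 36.5
time: 24.05
position: [0.4569, -0.2741, 0.0788]
ee_rot: [0.001, 1.0, 0.023, 0.001]
force: [-0.3, 0.5, -2.3]
opening: 0.529
grasp_force: 36.5
t 24.05 pos [ 0.4569 -0.2741  0.0788] yaw 2.65 z [ 0.0016 -0.0015 -1.    ] q6 0.76 open 45.2 off [-0.002   0.0008  0.0163]
```

```bash
python3 -m creep '{"jaw":[0.038,0.038,0.038,0.038,0.038,0.038],"offset":[[0,0,0.007],[0,0,0.012],[0,0,0.014],[0,0,0.015],[0,0,0.016],[0,0,0.016]],"twist":[[0,0,0],[0,0,0],[0,0,0],[0,0,0],[0,0,0],[0,0,0]]}'
python3 -c "from h import *;to(.455,-.275,.0625)"
```

```text
time: 24.8
position: [0.4564, -0.2736, 0.0621]
ee_rot: [-0.0, 1.0, 0.023, 0.0]
force: [-1.9, 0.4, 3.9]
opening: 0.532
grasp_force: 36.5
t 24.8 pos [ 0.4564 -0.2736  0.0621] yaw 2.64 z [ 1.e-04  0.e+00 -1.e+00] q6 0.76 open 45.4 off [-0.0015  0.0013 -0.0004]
```

```bash
python3 -m creep '{"jaw":[0.038,0.05,0.085,0.085,0.085],"offset":[[0,0,0],[0,0,0],[0,0,0],[0,0,0],[0,0,-0.03]],"twist":[[0,0,0],[0,0,0],[0,0,0],[0,0,0],[0,0,0]]}'
python3 -m creep '{"jaw":[0.085,0.085,0.085,0.085,0.085,0.085,0.085,0.085],"offset":[[0,0,-0.06],[0,0,-0.12],[0,-0.05,-0.16],[0,-0.11,-0.16],[0,-0.17,-0.16],[0,-0.2,-0.16],[0,-0.2,-0.16],[0,-0.2,-0.16]],"twist":[[0,0,0],[0,0,0],[0,0,0],[0,0,0],[0,0,0],[0,0,0],[0,0,0],[0,0,0]]}'
python3 - <<'E'
from m import *
for n in('scene','top'):
    im,d,P=cloud(n);rep(P,(.555,-.374),.05,.09,.12,'jar');rep(P,(.431,-.371),.04,.12,.15,'can');rep(P,(.456,-.274),.025,.103,.125,'bot')
    np.save(n+'1.npy',P)
    q=top(P,(.519,.314),.04,.059,.08);print(n,'mugrim',len(q),circ(q[:,0],q[:,1]),q[:,2].mean())
    q=top(P,(.53,.314),.09,.02,.08);q=q[q[:,0]>.553];q=q[(q[:,1]>.27)&(q[:,1]<.36)&(q[:,0]<.59)];print('handle',len(q),q.mean(0))
    if n=='scene': save(cv2.resize(im[60:220,300:460],None,fx=3,fy=3),'m1')
    else: save(cv2.resize(im[175:295,140:520],None,fx=2,fy=2),'t1')
to(.519,.314,.18)
E
```

```text
time: 25.42
position: [0.4546, -0.2722, 0.0896]
ee_rot: [-0.002, 1.0, 0.023, -0.002]
force: [0.2, 0.0, 0.7]
opening: 0.992
grasp_force: 0.0
time: 26.42
position: [0.4472, -0.0744, 0.2517]
ee_rot: [0.0, 1.0, 0.023, 0.0]
force: [-0.3, -0.3, 0.0]
opening: 0.996
grasp_force: 0.0
jar 613 mean [ 0.5605 -0.3771  0.1024] enc [ 0.5577 -0.373 ] 0.0306 zmax 0.1088
can 243 mean [ 0.4335 -0.3727  0.1313] enc [ 0.4322 -0.3706] 0.0197 zmax 0.1365
bot 66 mean [ 0.4594 -0.2751  0.1077] enc [ 0.4584 -0.2752] 0.0117 zmax 0.1113
scene mugrim 102 (array([0.5261, 0.3145]), 0.027) 0.06403947701337856
handle 88 [0.57063291 0.31530237 0.04264266]
jar 548 mean [ 0.5525 -0.3735  0.102 ] enc [ 0.5535 -0.3757] 0.0296 zmax 0.1069
can 255 mean [ 0.4259 -0.3699  0.1319] enc [ 0.4256 -0.3717] 0.0183 zmax 0.1368
bot few 0
top mugrim 155 (array([0.5218, 0.3135]), 0.0271) 0.06362290450796373
handle 114 [0.57289979 0.32289322 0.04080171]
t 26.52 pos [ 0.4472 -0.0749  0.2515] yaw 2.56 z [-1.e-04 -3.e-04 -1.e+00] q6 1.1 open 85.0 off [ 0.0891 -0.3853  0.0714]
```

View pics/t1.png

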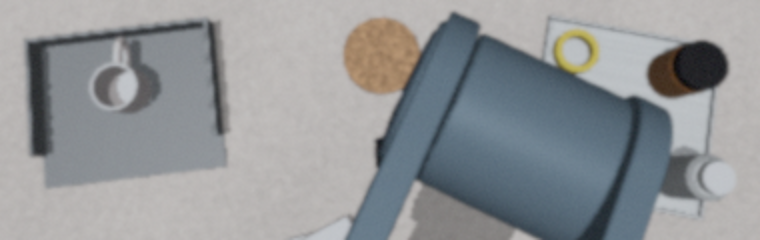

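The picture shows the mug alone in the caddy with its handle toward the back wall, the roll untouched, and the can and jar standing on the tray. Next I fetch the mug.

```bash
python3 -m creep '{"jaw":[0.085,0.085,0.085,0.085,0.085,0.085,0.085,0.085],"offset":[[0.012,-0.05,0.01],[0.025,-0.11,0.03],[0.04,-0.17,0.05],[0.054,-0.23,0.071],[0.068,-0.29,0.071],[0.08,-0.35,0.071],[0.0935,-0.385,0.071],[0.0935,-0.385,0.071]],"twist":[[0,0,0],[0,0,0],[0,0,0],[0,0,0],[0,0,0],[0,0,0],[0,0,0],[0,0,0]]}'
python3 -m creep '{"jaw":[0.085,0.085,0.085],"offset":[[0,0,0.03],[0,0,0.06],[0,0,0.06]],"twist":[[0,0,0],[0,0,0],[0,0,0]]}'
python3 - <<'E'
from m import *
im,d,P=cloud('scene');c=cv2.cvtColor(im,cv2.COLOR_RGB2HSV)
m=(np.hypot(P[...,0]-.573,P[...,1]+.008)<.08)&(c[...,1]>70);q=P[m];print('rest S',len(q),q.mean(0),cv2.minEnclosingCircle(q[:,:2].astype(np.float32)))
to(.5235,.314,.036)
E
```

```text
time: 27.52
position: [0.5236, 0.3166, 0.1798]
ee_rot: [-0.0, 1.0, 0.024, -0.0]
force: [-0.5, 0.3, -0.8]
opening: 0.992
grasp_force: 0.0
time: 27.9
position: [0.5211, 0.3126, 0.1176]
ee_rot: [0.001, 1.0, 0.022, -0.003]
force: [-1.0, 0.1, 0.3]
opening: 0.995
grasp_force: 0.0
rest S 799 [ 0.57793479 -0.01078205  0.00771272] ((0.5752748847007751, -0.004035107791423798), 0.05538616701960564)
t 27.95 pos [0.5224 0.3133 0.1197] yaw 2.53 z [-0.0027 -0.0012 -1.    ] q6 1.87 open 85.1 off [ 0.0013 -0.0007  0.0837]
```

```bash
python3 -m creep '{"jaw":[0.085,0.085,0.085,0.085,0.085],"offset":[[0.001,-0.001,0.03],[0.001,-0.001,0.06],[0.001,-0.001,0.08],[0.001,-0.001,0.083],[0.001,-0.001,0.083]],"twist":[[0,0,0],[0,0,0],[0,0,0],[0,0,0],[0,0,0]]}'
python3 -m creep '{"jaw":[0.048,0.048,0.048,0.048,0.048,0.048],"offset":[[0,0,0],[0,0,0],[0,0,0],[0,0,0],[0,0,0],[0,0,0]],"twist":[[0,0,0],[0,0,0],[0,0,0],[0,0,0],[0,0,0],[0,0,0]]}' 35
python3 -c "from h import *;to(.5235,.314,.036)"
python3 -m creep '{"jaw":[0.048,0.048,0.048,0.048,0.048],"offset":[[0,0,-0.02],[0,0,-0.05],[0,0,-0.1],[0,0,-0.12],[0,0,-0.12]],"twist":[[0,0,0],[0,0,0],[0,0,0],[0,0,0],[0,0,0]]}'
python3 - <<'E'
from m import *
to(.574,-.008,.156)
im,d,P=cloud('scene');save(cv2.resize(im[40:220,280:460],None,fx=3,fy=3),'m2')
E
```

```text
time: 28.58
position: [0.5245, 0.3162, 0.0386]
ee_rot: [-0.0, 1.0, 0.023, 0.001]
force: [0.3, 0.1, -0.0]
opening: 0.994
grasp_force: 0.0
time: 29.32
position: [0.5246, 0.3164, 0.0389]
ee_rot: [-0.0, 1.0, 0.023, 0.001]
force: [-0.5, -1.3, 6.7]
opening: 0.655
grasp_force: 38.4
t 29.32 pos [0.5246 0.3164 0.0389] yaw 2.65 z [ 2.e-03  6.e-04 -1.e+00] q6 1.87 open 55.9 off [-0.0012  0.0024  0.0029]
time: 29.95
position: [0.5246, 0.3165, 0.1594]
ee_rot: [-0.001, 1.0, 0.023, 0.002]
force: [0.5, -0.8, -2.1]
opening: 0.657
grasp_force: 37.9
t 29.95 pos [0.5246 0.3165 0.1594] yaw 2.65 z [ 0.0034  0.0013 -1.    ] q6 1.87 open 56.1 off [0.0344 0.3265 0.0031]
```

View pics/m2.png

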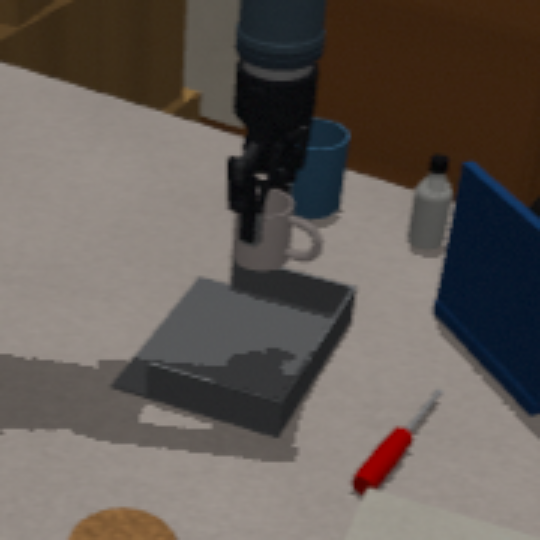

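The mug is held upright above the caddy near (262,235). I carry it to the rest.

```bash
python3 -m creep '{"jaw":[0.048,0.048,0.048,0.048,0.048,0.048,0.048,0.048],"offset":[[0.005,0.04,0],[0.01,0.09,0],[0.015,0.15,0],[0.02,0.21,0],[0.03,0.26,0],[0.034,0.3,0],[0.0344,0.3265,0],[0.0344,0.3265,0]],"twist":[[0,0,0],[0,0,0],[0,0,0],[0,0,0],[0,0,0],[0,0,0],[0,0,0],[0,0,0]]}'
python3 -m creep '{"jaw":[0.048,0.048,0.048,0.048,0.048,0.048],"offset":[[0,0,0.03],[0,0,0.06],[0,0,0.09],[0,0,0.1],[0,0,0.1],[0,0,0.1]],"twist":[[0,0,0],[0,0,0],[0,0,0],[0,0,0],[0,0,0],[0,0,0]]}'
python3 -c "from h import *;to(.574,-.008,.043)"
```

```text
time: 31.0
position: [0.5717, -0.01, 0.155]
ee_rot: [-0.0, 1.0, 0.021, -0.002]
force: [-0.1, 0.2, -1.8]
opening: 0.657
grasp_force: 38.2
time: 31.75
position: [0.5739, -0.0083, 0.0586]
ee_rot: [0.0, 1.0, 0.023, 0.001]
force: [-0.5, -0.1, -1.4]
opening: 0.657
grasp_force: 38.1
t 31.75 pos [ 0.5739 -0.0083  0.0586] yaw 2.66 z [ 1.8e-03 -3.0e-04 -1.0e+00] q6 1.3 open 56.1 off [ 0.0001 -0.0003  0.0156]
```

```bash
python3 -m creep '{"jaw":[0.048,0.048,0.048,0.048,0.048,0.048],"offset":[[0,0,0.006],[0,0,0.011],[0,0,0.013],[0,0,0.014],[0,0,0.015],[0,0,0.015]],"twist":[[0,0,0],[0,0,0],[0,0,0],[0,0,0],[0,0,0],[0,0,0]]}'
python3 -c "from h import *;to(.574,-.008,.043);im,d,P=cloud('scene');save(cv2.resize(im[160:250,270:370],None,fx=5,fy=5),'m3')"
```

```text
time: 32.5
position: [0.5731, -0.0085, 0.0429]
ee_rot: [0.0, 1.0, 0.023, 0.0]
force: [-2.2, -0.1, 2.5]
opening: 0.657
grasp_force: 38.4
t 32.5 pos [ 0.5731 -0.0085  0.0429] yaw 2.64 z [ 1.e-04 -1.e-04 -1.e+00] q6 1.3 open 56.1 off [ 0.0009 -0.0004 -0.0001]
```

View pics/m3.png

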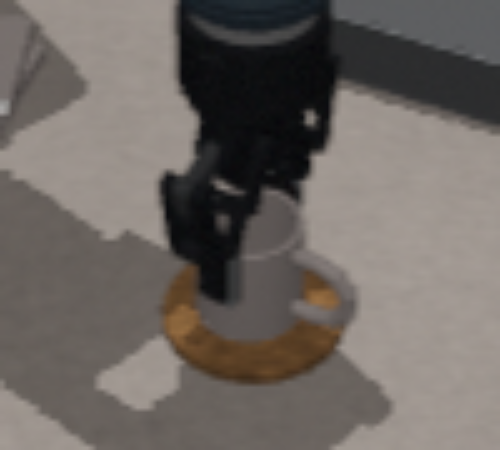

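The mug stands in contact, centred on the cork. I release it, rise, check, and head for the bottle.

```bash
python3 -m creep '{"jaw":[0.048,0.06,0.085,0.085,0.085,0.085,0.085],"offset":[[0,0,0],[0,0,0],[0,0,0],[0,0,0],[0,0,0],[0,0,-0.03],[0,0,-0.08]],"twist":[[0,0,0],[0,0,0],[0,0,0],[0,0,0],[0,0,0],[0,0,0],[0,0,0]]}'
python3 -m creep '{"jaw":[0.085,0.085,0.085,0.085,0.085,0.085,0.085,0.085],"offset":[[0,0,-0.06],[0,0,-0.12],[-0.03,0.05,-0.13],[-0.07,0.11,-0.13],[-0.11,0.17,-0.13],[-0.13,0.23,-0.13],[-0.13,0.26,-0.13],[-0.13,0.26,-0.13]],"twist":[[0,0,0],[0,0,0],[0,0,0],[0,0,0],[0,0,0],[0,0,0],[0,0,0],[0,0,0]]}'
python3 - <<'E'
from m import *
for n in('scene','top'):
    im,d,P=cloud(n); c=cv2.cvtColor(im,cv2.COLOR_RGB2HSV)
    q=top(P,(.573,-.008),.035,.063,.09);print(n,'mugrim',len(q),circ(q[:,0],q[:,1]),q[:,2].mean())
    m=(np.hypot(P[...,0]-.573,P[...,1]+.008)<.08)&(c[...,1]>70)&(P[...,2]<.02);q=P[m];print('rest',len(q),cv2.minEnclosingCircle(q[:,:2].astype(np.float32)))
to(.4565,-.2737,.2)
E
```

```text
time: 33.42
position: [0.5713, -0.0081, 0.1214]
ee_rot: [-0.001, 1.0, 0.023, -0.002]
force: [1.1, -0.4, -0.2]
opening: 0.996
grasp_force: 0.0
time: 34.42
position: [0.4543, -0.2773, 0.2526]
ee_rot: [0.0, 1.0, 0.021, 0.0]
force: [-0.3, 1.6, 0.1]
opening: 0.995
grasp_force: 0.0
scene mugrim 136 (array([ 0.5743, -0.0079]), 0.0269) 0.06788351143521842
rest 393 ((0.5733851790428162, -0.009367693215608597), 0.05324668437242508)
top mugrim 121 (array([ 0.57  , -0.0085]), 0.0269) 0.0681222087813481
rest 478 ((0.5730802416801453, -0.007728442549705505), 0.04786495864391327)
t 34.52 pos [ 0.4549 -0.2742  0.2523] yaw 2.57 z [-3.e-04  8.e-04 -1.e+00] q6 0.76 open 85.1 off [ 0.0016 -0.0004  0.0523]
```

The mug sits within about 3 mm of the rest's centre. Next, the bottle goes back.

```bash
python3 -m creep '{"jaw":[0.085,0.085,0.085,0.085,0.085,0.085,0.085],"offset":[[0.0016,0,0.03],[0.0016,0,0.08],[0.0016,0,0.12],[0.0016,0,0.16],[0.0016,0,0.18],[0.0016,0,0.19],[0.0016,0,0.19]],"twist":[[0,0,0],[0,0,0],[0,0,0],[0,0,0],[0,0,0],[0,0,0],[0,0,0]]}'
python3 -m creep '{"jaw":[0.038,0.038,0.038,0.038,0.038,0.038],"offset":[[0,0,0],[0,0,0],[0,0,0],[0,0,0],[0,0,0],[0,0,0]],"twist":[[0,0,0],[0,0,0],[0,0,0],[0,0,0],[0,0,0],[0,0,0]]}' 35
python3 -c "from h import *;to(.4565,-.2737,.0621)"
python3 -m creep '{"jaw":[0.038,0.038,0.038,0.038,0.038],"offset":[[0,0,-0.02],[0,0,-0.06],[0,0,-0.12],[0,0,-0.15],[0,0,-0.15]],"twist":[[0,0,0],[0,0,0],[0,0,0],[0,0,0],[0,0,0]]}' 
python3 -c "from h import *;to(.4555,.3075,.21)"
```

```text
time: 35.4
position: [0.4569, -0.2731, 0.0624]
ee_rot: [-0.0, 1.0, 0.024, -0.0]
force: [-0.5, 0.4, -0.2]
opening: 0.995
grasp_force: 0.0
time: 36.15
position: [0.4574, -0.2747, 0.0638]
ee_rot: [0.001, 1.0, 0.023, 0.001]
force: [-0.6, 0.1, 6.6]
opening: 0.523
grasp_force: 35.4
t 36.15 pos [ 0.4574 -0.2747  0.0638] yaw 2.63 z [ 0.0015 -0.0011 -1.    ] q6 0.76 open 44.6 off [-0.0009 -0.001   0.0017]
time: 36.78
position: [0.458, -0.2753, 0.2155]
ee_rot: [0.002, 1.0, 0.023, 0.002]
force: [0.1, 0.2, -2.6]
opening: 0.523
grasp_force: 36.4
t 36.77 pos [ 0.458  -0.2753  0.2155] yaw 2.64 z [ 0.0044 -0.0041 -1.    ] q6 0.76 open 44.6 off [ 0.0243 -0.5823  0.003 ]
```

```bash
python3 -m creep '{"jaw":[0.038,0.038,0.038,0.038,0.038,0.038,0.038,0.038],"offset":[[0.002,-0.04,0],[0.004,-0.09,0],[0.007,-0.15,0],[0.01,-0.21,0],[0.013,-0.27,0],[0.016,-0.33,0],[0.018,-0.39,0],[0.021,-0.45,0]],"twist":[[0,0,0],[0,0,0],[0,0,0],[0,0,0],[0,0,0],[0,0,0],[0,0,0],[0,0,0]]}'
python3 -m creep '{"jaw":[0.038,0.038,0.038,0.038,0.038,0.038,0.038,0.038],"offset":[[0.003,-0.06,0],[0.004,-0.1,0],[0.0055,-0.1323,0],[0.0055,-0.1323,0],[0.0055,-0.1323,0.05],[0.0055,-0.1323,0.1],[0.0055,-0.1323,0.13],[0.0055,-0.1323,0.13]],"twist":[[0,0,0],[0,0,0],[0,0,0],[0,0,0],[0,0,0],[0,0,0],[0,0,0],[0,0,0]]}'
python3 -m creep '{"jaw":[0.038,0.038],"offset":[[0,0,0],[0,0,0]],"twist":[[0,0,0],[0,0,0]]}'
python3 -c "from h import *;to(.457,.3075,.0638)"
```

```text
time: 37.78
position: [0.4555, 0.1781, 0.2106]
ee_rot: [0.0, 1.0, 0.023, -0.001]
force: [1.2, -0.9, -1.1]
opening: 0.521
grasp_force: 36.4
time: 38.78
position: [0.4534, 0.3066, 0.0788]
ee_rot: [0.002, 1.0, 0.023, -0.004]
force: [-0.0, 0.8, -0.4]
opening: 0.53
grasp_force: 36.5
time: 39.02
position: [0.4577, 0.3091, 0.0843]
ee_rot: [-0.001, 1.0, 0.023, 0.001]
force: [-0.6, 1.2, -0.6]
opening: 0.523
grasp_force: 36.6
t 39.02 pos [0.4577 0.3091 0.0843] yaw 2.62 z [ 0.0029  0.0011 -1.    ] q6 1.9 open 44.7 off [-0.0009  0.0016  0.0205]
```

```bash
python3 -m creep '{"jaw":[0.038,0.038,0.038,0.038,0.038,0.038],"offset":[[-0.0005,0.001,0.01],[-0.0005,0.001,0.015],[-0.0005,0.001,0.017],[-0.0005,0.001,0.018],[-0.0005,0.001,0.019],[-0.0005,0.001,0.019]],"twist":[[0,0,0],[0,0,0],[0,0,0],[0,0,0],[0,0,0],[0,0,0]]}'
python3 -c "from h import *;to(.457,.3075,.0638)"
```

```text
time: 39.78
position: [0.4562, 0.3079, 0.0638]
ee_rot: [-0.0, 1.0, 0.023, 0.0]
force: [-0.1, 0.4, -0.4]
opening: 0.528
grasp_force: 36.6
t 39.77 pos [0.4562 0.3079 0.0638] yaw 2.64 z [ 4.e-04  2.e-04 -1.e+00] q6 1.9 open 45.1 off [0.0008 0.0004 0.    ]
```

```bash
python3 -m creep '{"jaw":[0.038,0.038,0.05,0.085,0.085,0.085,0.085],"offset":[[0,0,0.001],[0,0,0.002],[0,0,0.002],[0,0,0.002],[0,0,0.002],[0,0,0.002],[0,0,-0.03]],"twist":[[0,0,0],[0,0,0],[0,0,0],[0,0,0],[0,0,0],[0,0,0],[0,0,0]]}'
python3 -m creep '{"jaw":[0.085,0.085,0.085,0.085,0.085,0.085,0.085,0.085],"offset":[[0,0,-0.06],[0,0,-0.12],[0,0.05,-0.16],[0,0.11,-0.16],[0,0.17,-0.16],[0,0.23,-0.16],[0,0.29,-0.16],[0,0.35,-0.16]],"twist":[[0,0,0],[0,0,0],[0,0,-0.18],[0,0,-0.36],[0,0,-0.54],[0,0,-0.72],[0,0,-0.9],[0,0,-1.08]]}'
python3 - <<'E'
from m import *
to(.431,-.371,.25)
im,d,P=cloud('scene')
rep(P,(.456,.307),.025,.103,.125,'bot')
im,d,P=cloud('top')
rep(P,(.456,.307),.025,.103,.125,'bot')
E
```

```text
time: 40.65
position: [0.4538, 0.3069, 0.0913]
ee_rot: [0.001, 1.0, 0.023, -0.003]
force: [0.6, 0.0, 0.3]
opening: 0.998
grasp_force: 0.0
time: 41.65
position: [0.4713, -0.0133, 0.2537]
ee_rot: [0.0, 0.868, 0.497, 0.0]
force: [0.5, -0.5, -0.2]
opening: 0.996
grasp_force: 0.0
t 41.65 pos [ 0.4713 -0.0133  0.2537] yaw 59.58 z [ 5.e-04 -0.e+00 -1.e+00] q6 0.25 open 85.0 off [-0.3289  0.1464  0.0037]
bot 29 mean [0.4589 0.3065 0.1078] enc [0.4593 0.3063] 0.0111 zmax 0.1125
bot 82 mean [0.4531 0.3058 0.1073] enc [0.4529 0.3058] 0.0115 zmax 0.1108
```

```bash
python3 -m creep '{"jaw":[0.085,0.085,0.085,0.085,0.085,0.085,0.085,0.085],"offset":[[-0.055,0.025,0],[-0.11,0.05,0],[-0.165,0.073,0],[-0.22,0.098,0],[-0.274,0.122,0],[-0.329,0.1464,0],[-0.329,0.1464,0],[-0.329,0.1464,0]],"twist":[[0,0,-0.18],[0,0,-0.36],[0,0,-0.531],[0,0,-0.531],[0,0,-0.531],[0,0,-0.531],[0,0,-0.531],[0,0,-0.531]]}'
python3 -m creep '{"jaw":[0.085,0.085],"offset":[[0,0,0],[0,0,0]],"twist":[[0,0,0],[0,0,0]]}'
python3 -c "from h import *;to(.431,-.371,.083)"
```

```text
time: 42.75
position: [0.4292, -0.3688, 0.253]
ee_rot: [-0.001, 0.71, 0.705, 0.0]
force: [0.2, 0.1, -0.5]
opening: 0.992
grasp_force: 0.0
time: 43.0
position: [0.4298, -0.3677, 0.2538]
ee_rot: [0.0, 0.708, 0.706, 0.0]
force: [-0.5, -0.0, -0.8]
opening: 0.994
grasp_force: 0.0
t 43.0 pos [ 0.4298 -0.3677  0.2538] yaw 89.8 z [ 2.e-04  0.e+00 -1.e+00] q6 -0.91 open 84.9 off [-0.0033  0.0012  0.1708]
```

```bash
python3 -m creep '{"jaw":[0.085,0.085,0.085,0.085,0.085,0.085,0.085],"offset":[[-0.0033,0.001,0.03],[-0.0033,0.001,0.08],[-0.0033,0.001,0.12],[-0.0033,0.001,0.15],[-0.0033,0.001,0.17],[-0.0033,0.001,0.17],[-0.0033,0.001,0.17]],"twist":[[0,0,0],[0,0,0],[0,0,0],[0,0,0],[0,0,0],[0,0,0],[0,0,0]]}'
python3 -m creep '{"jaw":[0.042,0.042,0.042,0.042,0.042,0.042],"offset":[[0,0,0],[0,0,0],[0,0,0],[0,0,0],[0,0,0],[0,0,0]],"twist":[[0,0,0],[0,0,0],[0,0,0],[0,0,0],[0,0,0],[0,0,0]]}' 40
python3 -c "from h import *;to(.431,-.371,.083)"
python3 -m creep '{"jaw":[0.042,0.042,0.042,0.042,0.042],"offset":[[0,0,-0.02],[0,0,-0.06],[0,0,-0.12],[0,0,-0.15],[0,0,-0.15]],"twist":[[0,0,0],[0,0,0],[0,0,0],[0,0,0],[0,0,0]]}' 
python3 -m creep '{"jaw":[0.042,0.042,0.042,0.042,0.042,0.042,0.042,0.042],"offset":[[0.04,0.005,0],[0.09,0.01,0],[0.15,0.015,0],[0.21,0.02,0],[0.27,0.025,0],[0.33,0.03,0],[0.39,0.035,0],[0.45,0.04,0]],"twist":[[0,0,0],[0,0,0],[0,0,0],[0,0,0],[0,0,0],[0,0,0],[0,0,0],[0,0,0]]}'
python3 -c "from h import *;to(.4945,.379,.23)"
```

```text
time: 43.88
position: [0.4309, -0.3727, 0.0847]
ee_rot: [0.001, 0.709, 0.705, -0.0]
force: [0.7, 0.2, 0.0]
opening: 0.997
grasp_force: 0.0
time: 44.62
position: [0.4304, -0.3733, 0.0848]
ee_rot: [0.001, 0.709, 0.705, -0.0]
force: [-1.6, 0.4, 6.4]
opening: 0.593
grasp_force: 41.1
t 44.62 pos [ 0.4304 -0.3733  0.0848] yaw 89.69 z [ 6.0e-04 -1.4e-03 -1.0e+00] q6 -0.92 open 50.6 off [0.0023 0.0006 0.0018]
time: 45.25
position: [0.4312, -0.3738, 0.2365]
ee_rot: [0.003, 0.709, 0.705, -0.0]
force: [-0.7, -0.0, -2.6]
opening: 0.594
grasp_force: 42.6
time: 46.25
position: [0.4712, 0.0792, 0.2313]
ee_rot: [-0.001, 0.709, 0.705, -0.001]
force: [1.3, -0.4, -2.0]
opening: 0.595
grasp_force: 42.6
t 46.25 pos [0.4712 0.0792 0.2313] yaw 89.68 z [-3.1e-03  3.0e-04 -1.0e+00] q6 -0.08 open 50.8 off [0.2999 0.0216 0.0013]
```

```bash
python3 -m creep '{"jaw":[0.042,0.042,0.042,0.042,0.042,0.042,0.042,0.042],"offset":[[0.06,0.005,0],[0.12,0.01,0],[0.18,0.015,0],[0.24,0.02,0],[0.298,0.022,0],[0.298,0.022,0],[0.298,0.022,0.05],[0.298,0.022,0.1]],"twist":[[0,0,0],[0,0,0],[0,0,0],[0,0,0],[0,0,0],[0,0,0],[0,0,0],[0,0,0]]}'
python3 -m creep '{"jaw":[0.042,0.042,0.042,0.042,0.042],"offset":[[0,0,0.02],[0,0,0.03],[0,0,0.033],[0,0,0.033],[0,0,0.033]],"twist":[[0,0,0],[0,0,0],[0,0,0],[0,0,0],[0,0,0]]}'
python3 -c "from h import *;to(.4945,.3775,.0848)"
```

```text
time: 47.25
position: [0.4953, 0.3741, 0.1308]
ee_rot: [-0.0, 0.709, 0.705, -0.001]
force: [0.3, -1.0, -2.8]
opening: 0.593
grasp_force: 42.1
time: 47.88
position: [0.4971, 0.3755, 0.1022]
ee_rot: [0.0, 0.709, 0.705, 0.001]
force: [0.2, 0.3, -1.4]
opening: 0.59
grasp_force: 42.3
t 47.88 pos [0.4971 0.3755 0.1022] yaw 89.7 z [ 0.0024  0.0012 -1.    ] q6 0.46 open 50.4 off [ 0.0019 -0.0026  0.0174]
```

```bash
python3 -m creep '{"jaw":[0.042,0.042,0.042,0.042,0.042,0.042],"offset":[[0.002,-0.002,0.008],[0.002,-0.002,0.013],[0.002,-0.002,0.015],[0.002,-0.002,0.0165],[0.002,-0.002,0.0165],[0.002,-0.002,0.0165]],"twist":[[0,0,0],[0,0,0],[0,0,0],[0,0,0],[0,0,0],[0,0,0]]}'
python3 -c "from h import *;to(.4945,.3775,.0848)"
```

```text
time: 48.62
position: [0.4939, 0.3773, 0.0849]
ee_rot: [-0.0, 0.709, 0.705, -0.0]
force: [-3.8, -0.9, 4.6]
opening: 0.594
grasp_force: 43.3
t 48.62 pos [0.4939 0.3773 0.0849] yaw 89.7 z [-4.e-04  2.e-04 -1.e+00] q6 0.47 open 50.7 off [0.0002 0.0006 0.0001]
```

Contact. I release and move toward the jar.

```bash
python3 -m creep '{"jaw":[0.042,0.052,0.085,0.085,0.085,0.085,0.085],"offset":[[0,0,0],[0,0,0],[0,0,0],[0,0,0],[0,0,0],[0,0,-0.03],[0,0,-0.08]],"twist":[[0,0,0],[0,0,0],[0,0,0],[0,0,0],[0,0,0],[0,0,0],[0,0,0]]}'
python3 -m creep '{"jaw":[0.085,0.085,0.085,0.085,0.085,0.085,0.085,0.085],"offset":[[0,0,-0.05],[0,0,-0.08],[-0.05,0.01,-0.09],[-0.11,0.02,-0.09],[-0.17,0.03,-0.09],[-0.23,0.04,-0.09],[-0.29,0.05,-0.09],[-0.35,0.06,-0.09]],"twist":[[0,0,0],[0,0,0],[0,0,0],[0,0,0],[0,0,0],[0,0,0],[0,0,0],[0,0,0]]}'
python3 - <<'E'
from m import *
to(.5553,-.3739,.23)
for n in('scene','top'):
    im,d,P=cloud(n);rep(P,(.491,.377),.04,.12,.15,'can');rep(P,(.555,-.374),.05,.09,.12,'jar')
E
```

```text
time: 49.5
position: [0.4927, 0.3762, 0.1626]
ee_rot: [-0.001, 0.709, 0.705, -0.002]
force: [1.5, 0.2, -0.3]
opening: 0.995
grasp_force: 0.0
time: 50.5
position: [0.5524, 0.0248, 0.2543]
ee_rot: [0.0, 0.709, 0.705, 0.0]
force: [1.1, 0.5, 0.2]
opening: 0.997
grasp_force: 0.0
t 50.5 pos [0.5524 0.0248 0.2543] yaw 89.7 z [ 8.e-04 -1.e-04 -1.e+00] q6 -0.16 open 85.1 off [-0.3987  0.0049  0.0244]
can 94 mean [0.4966 0.3747 0.1309] enc [0.495  0.3799] 0.0211 zmax 0.1371
jar 619 mean [ 0.5605 -0.3771  0.1024] enc [ 0.5565 -0.3752] 0.0308 zmax 0.108
can 235 mean [0.4891 0.3763 0.132 ] enc [0.4892 0.3783] 0.0184 zmax 0.1368
jar 544 mean [ 0.5526 -0.3737  0.1022] enc [ 0.5531 -0.3755] 0.0298 zmax 0.108
```

```bash
python3 -m creep '{"jaw":[0.085,0.085,0.085,0.085,0.085,0.085,0.085,0.085],"offset":[[-0.06,0,0],[-0.12,0,0],[-0.18,0,0.02],[-0.24,0.002,0.024],[-0.3,0.004,0.024],[-0.36,0.0049,0.024],[-0.3987,0.0049,0.024],[-0.3987,0.0049,0.024]],"twist":[[0,0,0],[0,0,0],[0,0,0],[0,0,0],[0,0,0],[0,0,0],[0,0,0],[0,0,0]]}'
python3 -m creep '{"jaw":[0.085,0.085],"offset":[[0,0,0],[0,0,0]],"twist":[[0,0,0],[0,0,0]]}'
python3 -c "from h import *;to(.5553,-.3739,.056)"
```

```text
time: 51.6
position: [0.5545, -0.3745, 0.2294]
ee_rot: [-0.0, 0.71, 0.704, -0.0]
force: [0.1, 0.2, -0.1]
opening: 0.995
grasp_force: 0.0
time: 51.85
position: [0.5555, -0.3703, 0.2301]
ee_rot: [-0.0, 0.708, 0.706, 0.0]
force: [-0.4, 1.1, 0.3]
opening: 0.995
grasp_force: 0.0
t 51.85 pos [ 0.5555 -0.3703  0.2301] yaw 89.79 z [-1.e-04  4.e-04 -1.e+00] q6 -0.76 open 85.0 off [-0.0036 -0.0002  0.1741]
```

```bash
python3 -m creep '{"jaw":[0.085,0.085,0.085,0.085,0.085,0.085,0.085],"offset":[[-0.002,0,0.03],[-0.002,0,0.08],[-0.002,0,0.12],[-0.002,0,0.15],[-0.002,0,0.173],[-0.002,0,0.173],[-0.002,0,0.173]],"twist":[[0,0,0],[0,0,0],[0,0,0],[0,0,0],[0,0,0],[0,0,0],[0,0,0]]}'
python3 -m creep '{"jaw":[0.05,0.05,0.05,0.05,0.05],"offset":[[0,0,0],[0,0,0],[0,0,0],[0,0,0],[0,0,0]],"twist":[[0,0,0],[0,0,0],[0,0,0],[0,0,0],[0,0,0]]}' 40
python3 -c "from h import *;to(.5553,-.3739,.056)"
python3 -m creep '{"jaw":[0.05,0.05,0.05,0.05,0.05],"offset":[[0,0,-0.02],[0,0,-0.06],[0,0,-0.12],[0,0,-0.17],[0,0,-0.17]],"twist":[[0,0,0],[0,0,0],[0,0,0],[0,0,0],[0,0,0]]}' 
python3 -m creep '{"jaw":[0.05,0.05,0.05,0.05,0.05,0.05,0.05,0.05],"offset":[[0.04,0,0],[0.09,-0.01,0],[0.15,-0.01,0],[0.21,-0.02,0],[0.27,-0.02,0],[0.33,-0.03,0],[0.39,-0.03,0],[0.45,-0.035,0]],"twist":[[0,0,0],[0,0,0],[0,0,0],[0,0,0],[0,0,0],[0,0,0],[0,0,0],[0,0,0]]}'
python3 -c "from h import *;to(.514,.2466,.225)"
```

```text
time: 52.72
position: [0.556, -0.3744, 0.0586]
ee_rot: [0.001, 0.709, 0.705, 0.0]
force: [0.4, -0.9, -0.3]
opening: 0.993
grasp_force: 0.0
time: 53.35
position: [0.5556, -0.3747, 0.0591]
ee_rot: [0.001, 0.709, 0.705, -0.0]
force: [-1.7, 1.5, 5.8]
opening: 0.69
grasp_force: 42.9
t 53.35 pos [ 0.5556 -0.3747  0.0591] yaw 89.69 z [ 0.0015 -0.0016 -1.    ] q6 -0.76 open 58.9 off [ 0.0008 -0.0003  0.0031]
time: 53.98
position: [0.5573, -0.376, 0.2344]
ee_rot: [0.006, 0.709, 0.705, 0.0]
force: [-0.1, 0.8, -4.3]
opening: 0.69
grasp_force: 44.8
time: 54.98
position: [0.5211, 0.0782, 0.2257]
ee_rot: [-0.001, 0.709, 0.705, -0.001]
force: [1.7, 0.4, -3.1]
opening: 0.689
grasp_force: 44.8
t 54.98 pos [0.5211 0.0782 0.2257] yaw 89.68 z [-2.1e-03  2.0e-04 -1.0e+00] q6 -0.07 open 58.8 off [ 0.1684 -0.0081  0.0008]
```

```bash
python3 -m creep '{"jaw":[0.05,0.05,0.05,0.05,0.05,0.05,0.05,0.05],"offset":[[0.06,-0.003,0],[0.12,-0.006,0],[0.168,-0.008,0],[0.168,-0.008,0],[0.168,-0.008,0.05],[0.168,-0.008,0.1],[0.168,-0.008,0.145],[0.168,-0.008,0.145]],"twist":[[0,0,0],[0,0,0],[0,0,0],[0,0,0],[0,0,0],[0,0,0],[0,0,0],[0,0,0]]}'
python3 -m creep '{"jaw":[0.05,0.05],"offset":[[0,0,0],[0,0,0]],"twist":[[0,0,0],[0,0,0]]}'
python3 -c "from h import *;to(.514,.2458,.0591)"
```

```text
time: 55.98
position: [0.511, 0.2422, 0.0773]
ee_rot: [-0.003, 0.709, 0.705, -0.005]
force: [-0.8, 0.1, -3.4]
opening: 0.691
grasp_force: 45.9
time: 56.22
position: [0.5173, 0.2445, 0.0847]
ee_rot: [0.001, 0.709, 0.705, 0.002]
force: [-0.2, -0.9, -3.2]
opening: 0.691
grasp_force: 46.0
t 56.23 pos [0.5173 0.2445 0.0847] yaw 89.68 z [ 0.0044  0.001  -1.    ] q6 0.24 open 59.0 off [ 0.0013 -0.0034  0.0256]
```

```bash
python3 -m creep '{"jaw":[0.05,0.05,0.05,0.05,0.05,0.05,0.05],"offset":[[0.001,-0.001,0.01],[0.001,-0.001,0.018],[0.001,-0.001,0.021],[0.001,-0.001,0.023],[0.001,-0.001,0.024],[0.001,-0.001,0.024],[0.001,-0.001,0.024]],"twist":[[0,0,0],[0,0,0],[0,0,0],[0,0,0],[0,0,0],[0,0,0],[0,0,0]]}'
python3 -c "from h import *;to(.514,.2458,.0591)"
```

```text
time: 57.1
position: [0.5141, 0.2454, 0.0591]
ee_rot: [-0.0, 0.709, 0.705, -0.0]
force: [-6.5, -1.3, 6.3]
opening: 0.685
grasp_force: 46.9
t 57.1 pos [0.5141 0.2454 0.0591] yaw 89.71 z [-8.e-04 -2.e-04 -1.e+00] q6 0.24 open 58.5 off [ 0.0004 -0.0001  0.    ]
```

```bash
python3 -m creep '{"jaw":[0.05,0.06,0.085,0.085,0.085,0.085,0.085],"offset":[[0,0,0],[0,0,0],[0,0,0],[0,0,0],[0,0,0],[0,0,-0.03],[0,0,-0.08]],"twist":[[0,0,0],[0,0,0],[0,0,0],[0,0,0],[0,0,0],[0,0,0],[0,0,0]]}'
python3 -m creep '{"jaw":[0.085,0.085,0.085,0.085,0.085,0.085,0.085,0.085],"offset":[[0,0,-0.05],[0,0,-0.1],[-0.05,0,-0.11],[-0.11,0,-0.11],[-0.17,0,-0.11],[-0.23,0,-0.11],[-0.29,-0.03,-0.11],[-0.35,-0.05,-0.11]],"twist":[[0,0,0],[0,0,0],[0,0,0],[0,0,0],[0,0,0],[0,0,0],[0,0,0],[0,0,0]]}'
python3 -m creep '{"jaw":[0.085,0.085,0.085,0.085],"offset":[[-0.06,-0.02,0],[-0.12,-0.03,0],[-0.14,-0.03,0],[-0.14,-0.03,0]],"twist":[[0,0,0],[0,0,0],[0,0,0],[0,0,0]]}'
python3 - <<'E'
from m import *
to(.5,-.3,.25)
im,d,T=cloud('top');save(cv2.resize(im[130:290,140:520],None,fx=2,fy=2),'t2')
T0=np.load('top.npy')
for P in(T0,T):
    rep(P,(.491,.377),.04,.12,.15,'can');rep(P,(.4545,.3055),.025,.103,.125,'bot');rep(P,(.512,.244),.04,.096,.12,'jar')
q=top(T,(.573,-.008),.035,.063,.09);print('mugrim',len(q),circ(q[:,0],q[:,1]))
E
```

```text
time: 57.98
position: [0.5128, 0.2448, 0.137]
ee_rot: [-0.001, 0.709, 0.705, -0.002]
force: [0.4, 0.9, 0.4]
opening: 0.995
grasp_force: 0.0
time: 58.98
position: [0.4633, -0.1011, 0.2482]
ee_rot: [0.0, 0.709, 0.705, 0.0]
force: [0.8, -0.7, 0.1]
opening: 0.991
grasp_force: 0.0
time: 59.48
position: [0.4334, -0.2402, 0.2479]
ee_rot: [-0.0, 0.71, 0.704, 0.0]
force: [-0.2, 0.5, 0.6]
opening: 0.994
grasp_force: 0.0
t 59.48 pos [ 0.4334 -0.2402  0.2479] yaw 89.55 z [-0.e+00  5.e-04 -1.e+00] q6 -0.74 open 84.9 off [-0.0592  0.0671 -0.0021]
can 237 mean [0.4908 0.3762 0.1319] enc [0.4909 0.3784] 0.0183 zmax 0.1363
bot 79 mean [0.4532 0.3055 0.1076] enc [0.4532 0.3064] 0.0111 zmax 0.1111
jar 498 mean [0.5117 0.2439 0.1029] enc [0.5122 0.2447] 0.0291 zmax 0.1085
can 232 mean [0.4894 0.3764 0.132 ] enc [0.4899 0.3777] 0.0182 zmax 0.1366
bot 79 mean [0.4536 0.3061 0.1076] enc [0.4534 0.3066] 0.0114 zmax 0.1106
jar 502 mean [0.5118 0.2433 0.1029] enc [0.5125 0.2438] 0.0292 zmax 0.107
mugrim 121 (array([ 0.5703, -0.0084]), 0.027)
```

View pics/t2.png

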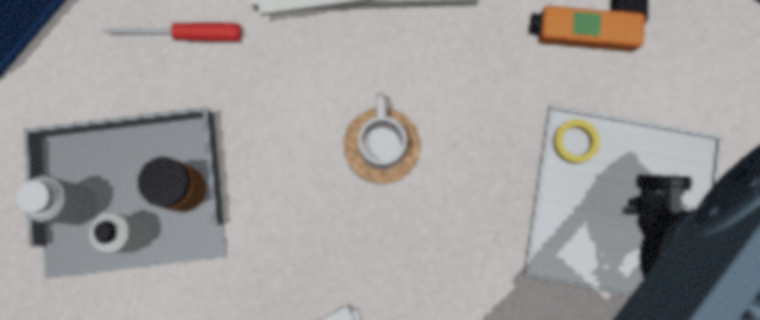

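The mug stands centred on the cork at (382,140). The can, bottle and jar are back within 2 mm of their starting spots, and the roll, thermometer and screwdriver look untouched. I hand in.

```bash
python3 -c "from station import ctrl;print(ctrl.sign_off())"
```

```text
the job is handed in; nothing more can be done
None
```

The job is handed in at about 60 s of the 144 s allowed: the mug stands upright within about 3 mm of the middle of the cork rest, and the can, bottle and jar are back in the caddy within about 2 mm of where they started; the sign-off returned no verdict.

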